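Close a watch in the hand press and hold the ram clear

ROBOT

A 6-joint arm with a two-finger parallel gripper is mounted at the origin on the work surface. World frame = base frame: x ahead of the robot, y to its left, z up, the work surface at z = 0. Lengths are in m, angles in rad, forces in N, time in s.
With the tool pointing down it reaches from about 0.35 to 0.775 m from the base axis. Payload 7.3 kg.
Tool frame: the origin (TCP) lies on the mounting face of the last link; the fingertips stand 178 mm ahead of it and the grasp point (between the pads) lies 159 mm ahead of it (robot.grip_depth is the distance from the TCP to the grasp point, in m); z points along the fingers, y is the line along which they close (so a half turn about z gives the same grasp; the last joint's range is limited). The gripper opens to 92 mm and grips with 3 to 60 N. Pads are 19 mm wide; open, the fingers measure 130 mm over their backs; the gripper's body (75 mm by 190 mm) begins 47 mm behind the grasp point.
Start: joints at [0.996, 0.342, 1.524, -0, 1.275, -0.146], TCP at [0.218, 0.477, 0.405] pointing down, gripper open.
Joint ranges: [-2.53, 2.53], [-0.77, 2.02], [0.04, 2.7], [-1, 4.14], [0.28, 2.66], [-3.11, 3.11]. Speed limits (rad/s): [2.57, 2.57, 3.14, 3.14, 3.14, 3.14].

INTERFACE

Orientations are given as [roll, pitch, yaw] about the fixed x, y, z axes, in that order (R = Rz(yaw) Ry(pitch) Rx(roll)).
In Python, from cell import observe, cams, robot, models gives the robot as it stands.
- The arm moves only by the shell command python3 -m jog 'ROWS' [FORCE]. ROWS is JSON, a list of rows, each a list of 3 entries, a list of its own where there are three numbers: the shift along the tool's x, y, z each as a share of 0.4 m, from -1 to 1, then the turn about the tool's z as a share of pi rad, from -1 to 1, then the closure, from 0 (fully open) to 1 (shut). In form: [[[x, y, z], turn, jaw], ...]. A call has 1 to 12 rows; each row is the pose to reach, as a shift and turn from the pose commanded when the call began, along the tool's axes at that moment, turning the shorter way round; what a row does not reach only later rows make up. A row lasts 1/8 s, in which the tool goes at most 62.5 mm and 10.7 degrees, less where a joint would pass 70% of its speed; a pose out of reach is approached as far as the arm can. A call with a number of a shift or a turn outside -1 to 1 is refused whole. A call with a gripper value outside its range is refused whole. The fingers move at their own pace and stop on an object; FORCE is the grip in N (left out, the last holds). Time passes only in rows, so rows that repeat a pose let the fingers close. It gives the time, the measured TCP pose, the force, the opening and the grip force at its end, in the units of the state.
- observe(): the state, without advancing time (a new reading comes with each control period).
- cams.read_camera(name): name is "scene" or "top" or "wrist"; returns the picture (480x640x3 uint8, red, green, blue); there is no depth.
- cams.camera_model(name): a dict with "camera_matrix" (3x3 intrinsics, pixels), "pose" (4x4, takes a point from camera to world coordinates). Camera axes: x right, y down, z forward; pixel columns grow to the right and rows downward; lengths in m; the calibration is good to about 2 mm. A picture is of the moment at which its call begins: read the wrist's pose just before it. camera_model takes no time and is no camera call; for the wrist camera it gives the pose at the moment of the call.
- robot.hand_in(): hands the job in; it is judged then, once.
Trained networks look in the newest picture that a camera, given by its name, has taken for a name from the list of things; names that differ only in an ending like _2 or _b are one class to them, and where a whole thing is asked for, a point or a joint stands for the part that bears it (a point fixed in the world has none). Each returns a list of dicts, best first, with "confidence" (0 to 1); they miss things now and then, are a little off and sometimes report something else, mostly with a low value. They report only what shows in the picture. A call takes as long as a camera call. They do not tell look-alikes from the thing itself.
- models.find_in(target, camera): "position" ([x, y, z] in m, in world coordinates, good to about 4 mm: the middle of the surface that is visible of it).
- models.pinpoint(target, camera): "position" ([x, y, z] in m, in world coordinates, good to about 4 mm: a listed point, or the origin of a listed thing).
The state is a dict: "time": time; "qpos": joint angles; "qvel": joint speeds; "joint_efforts": joint torques, N m; "tool_pos": TCP position; "tool_rot": TCP orientation; "contact_force": force on the tool from outside, world axes, zero at the start; "torque": the same for the moment, N m; "opening": finger opening in m; "grip_force": force on a finger pad.
Only numpy, scipy, OpenCV 4.12 (cv2) and the standard library are available. Lean on these libraries where they do the work, as an engineer would, in place of code of your own. Each camera call takes 0.05 s, during which the arm holds its last target. There are 200 camera calls.

TASK

Close the watch that lies face down in the hand press: push the ram down by its red knob, steadily and without hammering, until the case back is fully home, flush in the case. Then draw the ram straight up through its guide, without forcing it sideways, until there is about 30 mm of free space between the pusher and the watch so that the watch can be taken out, and finish holding the knob there with the ram hanging still, because the ram has no spring or catch and would drop back on the watch. Leave everything else on the bench where it is.

Things in the scene. Friction and masses are not known exactly. Their poses are not given: they have to be found in the camera images.
- press: Fixed bench hand press, grey cast frame. Origin: on the bore axis at bench level, z up along that axis. Base plate 20 mm thick, reaching 55 mm to each side in x, 55 mm to -y and 115 mm to +y; steel column 22 mm across, 165 mm high, 78 mm to +y of the axis, with an arm that carries the guide. Only the ram stands higher than 165 mm.
- guide: Guide boss with brass bush at the end of the press arm, 41 mm across, fixed. Its bore is upright, 17 mm wide and 45 mm long, from 105 to 150 mm above the bench; the 16 mm ram runs in it with 1 mm clearance. Origin: centre of the lower mouth of the bore.
- ram: Loose ram (about 0.45 kg) standing in the guide, free to slide, no spring: white pusher 30 mm across, 14 mm high; steel rod 16 mm across; red ribbed knob 34 mm across, its gripping part 148 to 174 mm above the pusher's face. Origin: centre of the pusher's lower face, z up. At the start it rests on the case back, about 44 mm above the bench; after 46 mm of lift the pusher strikes the guide.
- knob (a point): Middle of the ram's red knob, on its axis, 161 mm above the pusher's face (about 205 mm above the bench at the start); good height to grip, fingers level with it from any side. It can rock about 2 mm sideways by the play in the guide.
- watch: Steel watch case 42 mm across, face down in a white nylon holder 54 mm across on the base of the press, right under the ram, fixed. Its upper rim is 42 mm above the bench. Origin: centre of the holder's underside, 28 mm above the bench.
- back (a joint): Press-fit steel case back, 35 mm across, in the watch case. Value in m: 0 = standing 2.5 mm proud of the case, 0.0025 = fully home and flush, against a hard stop. It starts at 0 to 0.0006, moves only down, stays where it is pushed, and needs about 14 N in all to move (the ram's own weight of about 4.5 N does not move it).
- back_top (a point): Centre of the upper face of the case back: 44.5 mm above the bench when proud, 42 mm when home; z up.
- spare_pusher: Loose white nylon spare pusher, 40 mm across, 20 mm high; origin at its underside. Bystander.
- spare_holder: Loose white nylon spare case holder, 48 mm across, 12 mm high; origin at its underside. Bystander.
- loupe: Loose black eye loupe, 40 mm across, 36 mm high, standing; origin at its underside. Bystander.
- dust_cover: Loose clear dust cover with brass ball knob over a small tray of parts, 72 mm across, 63 mm high; origin at its underside. Bystander.
- wristwatch: Loose steel wristwatch laid out flat, 42 mm case, 190 mm long along its y; origin under the case. Bystander.
- screwdriver: Loose blue screwdriver lying flat, 130 mm long along its x. Bystander.
- tweezers: Loose steel tweezers lying flat, 140 mm long along their x, points to -x. Bystander.
Things that resemble listed ones, but are neither listed nor needed, are in the scene too. There is more than one size of the ram; the one meant has the size given above.

How it is judged:
By the outcome, as a careful person would: the job done as asked, in the order asked, and still so for the second after the job is handed in, while the arm keeps its last pose, push and grip.
It also fails if it takes over 32 s, if anything falls off the work surface, if the arm or the gripper's body presses on something with over 40 N, if the wrist force passes 120 N, or if a joint passes its speed limit or range.

## Working session

There is one attempt and no reset: what is moved stays moved. The work goes in short steps, Python scripts to look and compute and a shell command to move; the robot and the scene stay as the last step left them, time stands still between calls to the robot, and variables do not carry over. Pictures are saved under pics/ and viewed, at most 10 in all, crops included, and the job is handed in when it is done.

```bash
mkdir -p pics
python3 - <<'E'
from cell import observe,cams,robot,models
import cv2,numpy as np
s=observe();print(s['time'],s['tool_pos'],s['tool_rot'],s['opening'],s['contact_force'])
for c in("scene","top"):
    im=cams.read_camera(c);cv2.imwrite(f"pics/{c}0.png",im[:,:,::-1])
    m=cams.camera_model(c);K=np.array(m['camera_matrix']);T=np.linalg.inv(np.array(m['pose']))
    for t in("ram","knob","guide","watch"):
        for d in models.pinpoint(t,c)[:3]:
            p=T[:3,:3]@d['position']+T[:3,3];u=K@p;print(c,t,round(d['confidence'],2),np.round(d['position'],4),np.round(u[:2]/u[2]))
E
```

```text
0.0 [0.21819522 0.47736795 0.4040441 ] [-3.14006376e+00 -2.20896588e-04  2.71279392e+00] 0.09170930462800288 [0.43860276 0.08549343 0.93979239]
scene ram 0.92 [ 0.5951 -0.1178  0.0007] [312. 318.]
scene ram 0.7 [ 0.4766 -0.0084  0.0418] [290. 255.]
scene ram 0.69 [ 0.6161 -0.0449  0.0033] [336. 298.]
scene knob 0.72 [ 0.594  -0.1221  0.2191] [308. 244.]
scene knob 0.67 [ 0.6105 -0.0429  0.1211] [335. 259.]
scene knob 0.61 [ 0.4727 -0.0107  0.2067] [284. 198.]
scene guide 0.77 [ 0.4754 -0.0098  0.1057] [288. 235.]
scene watch 0.79 [ 0.4712 -0.0093  0.027 ] [288. 259.]
scene watch 0.28 [ 0.4773 -0.0098  0.1062] [289. 235.]
top ram 0.81 [ 0.598  -0.1176  0.0012] [365. 218.]
top ram 0.44 [ 6.164e-01 -4.040e-02 -4.000e-04] [336. 211.]
top ram 0.35 [ 0.6025 -0.4212 -0.0035] [478. 216.]
top knob 0.71 [ 0.6161 -0.0427  0.1218] [339. 205.]
top knob 0.69 [ 0.5998 -0.122   0.2196] [375. 205.]
top knob 0.67 [ 0.4718 -0.0127  0.2042] [328. 262.]
top guide 0.43 [ 0.4712 -0.0135  0.1004] [327. 264.]
top watch 0.6 [0.563  0.0174 0.0013] [315. 231.]
top watch 0.44 [ 0.3932  0.3546 -0.0014] [188. 296.]
top watch 0.4 [ 0.4756 -0.01    0.0268] [326. 263.]
```

View pics/scene0.png

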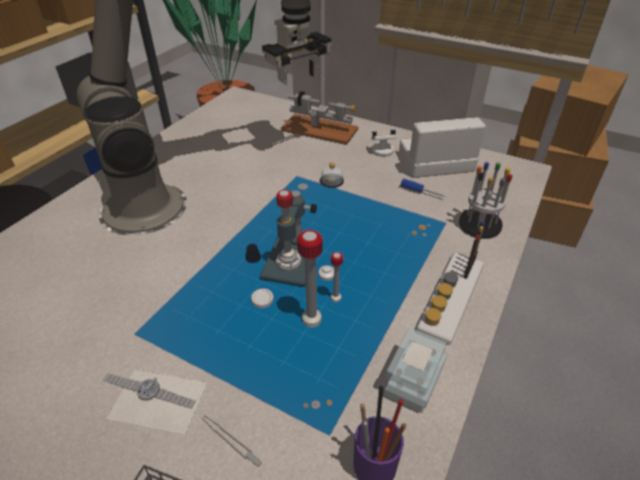

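View pics/top0.png

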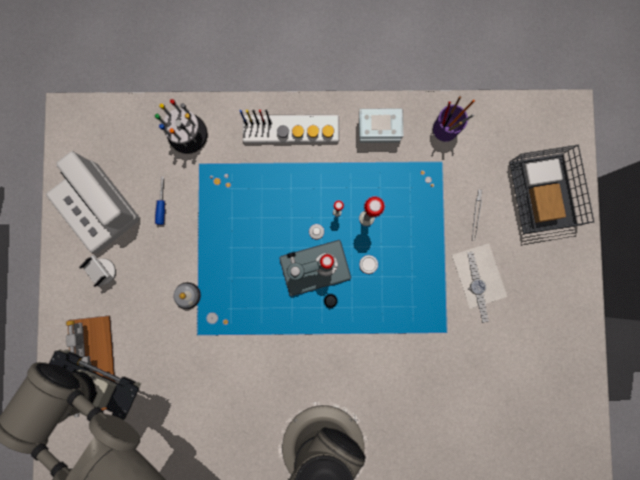

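The press ram's knob is at about scene (285,198) / top (327,262). The larger ram (scene 310,244) and the smaller one (337,259) standing on the mat are the look-alikes. I'll lift and travel most of the way there, then measure with the wrist camera.

```bash
python3 -m jog '[[[0,0,-0.1],0,0],[[-0.75,-0.59,-0.1],0,0],[[-0.75,-0.59,-0.1],0,0],[[-0.75,-0.59,-0.1],0,0],[[-0.75,-0.59,-0.1],0,0],[[-0.75,-0.59,-0.1],0,0],[[-0.75,-0.59,-0.1],0,0],[[-0.75,-0.59,-0.1],0,0],[[-0.75,-0.59,-0.1],0,0],[[-0.75,-0.59,-0.1],0,0]]' 40
cat > h.py <<'E'
from cell import observe,cams,robot,models
import cv2,numpy as np
def ray(c,uv):
    m=cams.camera_model(c);K=np.array(m['camera_matrix']);T=np.array(m['pose'])
    d=T[:3,:3]@np.linalg.inv(K)@[*uv,1];return T[:3,3],d/np.linalg.norm(d)
def proj(c,p):
    m=cams.camera_model(c);T=np.linalg.inv(np.array(m['pose']));u=np.array(m['camera_matrix'])@(T[:3,:3]@np.array(p)+T[:3,3]);return u[:2]/u[2]
def reds(c,im):
    h=cv2.cvtColor(im,cv2.COLOR_RGB2HSV);k=((h[...,0]<8)|(h[...,0]>172))&(h[...,1]>150)&(h[...,2]>60)
    n,l,s,ce=cv2.connectedComponentsWithStats(k.astype('uint8'));return [(tuple(s[i]),np.round(ce[i],1)) for i in range(1,n) if s[i][4]>25]
E
python3 - <<'E'
from h import *
s=observe();print(s['time'],s['tool_pos'],s['tool_rot'],s['contact_force'])
for c in("wrist","scene","top"):
    print(c,cams.camera_model(c)['pose'][:3,3],proj(c,[.472,-.012,.205]))
    im=cams.read_camera(c);cv2.imwrite(f"pics/{c}1.png",im[:,:,::-1])
    for r in reds(c,im):print(r)
    for d in models.pinpoint("knob",c)[:4]:print('  knob',round(d['confidence'],2),np.round(d['position'],4),proj(c,d['position']))
E
```

```text
time: 1.75
tool_pos: [0.3924, 0.1392, 0.4447]
tool_rot: [3.141, -0.0, 2.715]
contact_force: [-0.3, 0.2, -0.3]
opening: 0.0921
grip_force: 0.0
1.75 [0.39241352 0.13923714 0.44474067] [ 3.14124221e+00 -3.52852721e-04  2.71464178e+00] [-0.3361096   0.22798425 -0.34809864]
wrist [0.32949607 0.1678524  0.4244098 ] [168.64626957 434.19661409]
scene [ 0.93525176 -0.69366701  0.8215927 ] [283.79877757 199.1113234 ]
((np.int32(277), np.int32(192), np.int32(15), np.int32(15), np.int32(146)), array([284.7, 199.9]))
((np.int32(298), np.int32(232), np.int32(24), np.int32(26), np.int32(405)), array([309.5, 246.3]))
((np.int32(332), np.int32(255), np.int32(11), np.int32(11), np.int32(71)), array([336.6, 260.3]))
((np.int32(381), np.int32(400), np.int32(22), np.int32(60), np.int32(149)), array([390.8, 431.1]))
  knob 0.98 [ 0.5955 -0.1213  0.2168] [309.08154355 244.58789057]
  knob 0.86 [ 0.6106 -0.0428  0.1193] [335.12136643 259.29675113]
  knob 0.56 [ 0.4747 -0.0128  0.204 ] [284.718419   200.06405552]
top [0.41323386 0.00625309 1.51705839] [327.4058492  261.77385012]
((np.int32(365), np.int32(197), np.int32(19), np.int32(20), np.int32(174)), array([373.5, 207. ]))
((np.int32(320), np.int32(255), np.int32(14), np.int32(14), np.int32(78)), array([326.5, 261.9]))
  knob 0.75 [ 0.4705 -0.0141  0.2012] [328.29880213 262.49044914]
  knob 0.57 [ 0.5985 -0.1221  0.2193] [374.9316508  206.07565109]
  knob 0.3 [ 6.476e-01  4.298e-01 -1.000e-04] [161.0979964  201.00954563]
```

View pics/wrist1.png

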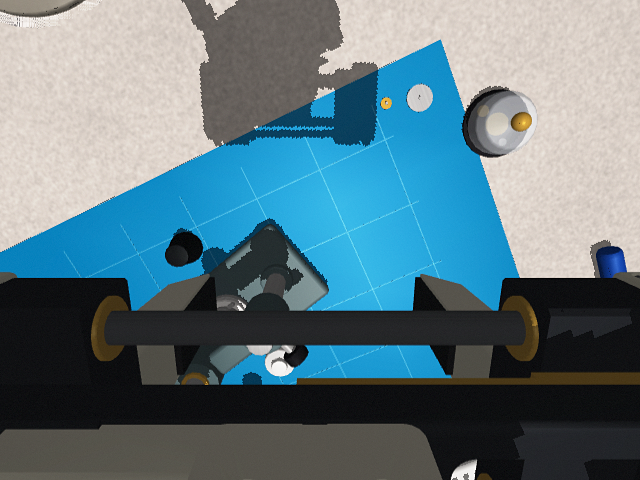

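The wrist view shows the press at around (260,290), but the gripper body hides the knob. I'll take two wrist views from the far side, where the camera looks past the fingers.

```bash
python3 -m jog '[[[-0.66,-0.26,0],0,0],[[-0.66,-0.26,0],0,0],[[-0.66,-0.26,0],0,0],[[-0.66,-0.26,0],0,0],[[-0.66,-0.26,0],0,0],[[-0.66,-0.26,0],0,0],[[-0.66,-0.26,0],0,0]]'
cat > look.py <<'E'
from h import *
import sys,json
s=observe();print(s['time'],s['tool_pos'])
ex=proj("wrist",[.472,-.012,.205]);im=cams.read_camera("wrist");cv2.imwrite(f"pics/wrist{sys.argv[1]}.png",im[:,:,::-1]);print(ex)
m=cams.camera_model("wrist")
json.dump([np.array(m['pose']).tolist(),np.array(m['camera_matrix']).tolist()],open(f"cam{sys.argv[1]}.json","w"))
for r in reds("wrist",im):print(r)
for d in models.pinpoint("knob","wrist")[:3]:print('  knob',round(d['confidence'],2),np.round(d['position'],4),proj("wrist",d['position']))
E
python3 look.py A
python3 -m jog '[[[0.14,0,0],0,0],[[0.14,0,0],0,0],[[0.14,0,0],0,0]]'; python3 look.py B
```

```text
time: 2.92
tool_pos: [0.5895, -0.0655, 0.4444]
tool_rot: [3.141, -0.001, 2.713]
contact_force: [0.2, -0.3, -0.6]
opening: 0.0918
grip_force: 0.0
2.925 [ 0.58948208 -0.06547406  0.44444743]
[313.98191198  24.91763125]
((np.int32(282), np.int32(0), np.int32(69), np.int32(65), np.int32(2354)), array([315.8,  32.8]))
((np.int32(336), np.int32(224), np.int32(31), np.int32(34), np.int32(549)), array([350.2, 239.9]))
((np.int32(215), np.int32(267), np.int32(60), np.int32(44), np.int32(1856)), array([243.2, 290.6]))
((np.int32(207), np.int32(345), np.int32(52), np.int32(10), np.int32(358)), array([233.4, 348.4]))
  knob 0.97 [ 0.602  -0.1201  0.2194] [240.93357955 315.6649852 ]
  knob 0.84 [ 0.4713 -0.008   0.2089] [319.97247926  18.33552909]
  knob 0.69 [ 0.6137 -0.0415  0.121 ] [350.99782384 239.42588247]
time: 3.4
tool_pos: [0.5388, -0.0422, 0.4459]
tool_rot: [3.141, 0.003, 2.714]
contact_force: [0.6, 0.0, 0.4]
opening: 0.0919
grip_force: 0.0
3.4 [ 0.5387508  -0.04223441  0.44591655]
[313.76279017 132.01128925]
((np.int32(284), np.int32(101), np.int32(64), np.int32(65), np.int32(2097)), array([315.2, 132.5]))
((np.int32(334), np.int32(283), np.int32(30), np.int32(28), np.int32(477)), array([348.1, 296. ]))
((np.int32(203), np.int32(345), np.int32(75), np.int32(40), np.int32(1991)), array([241.4, 368.1]))
  knob 0.94 [ 0.6005 -0.119   0.2202] [246.34014827 389.24301491]
  knob 0.8 [ 0.6147 -0.0446  0.1221] [347.2200844  300.05159291]
  knob 0.63 [ 0.4719 -0.0111  0.207 ] [315.54183022 129.67705732]
```

View pics/wristA.png

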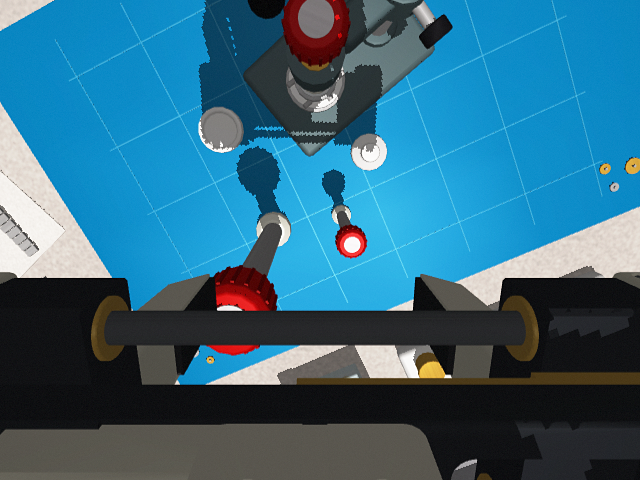

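View pics/wristB.png

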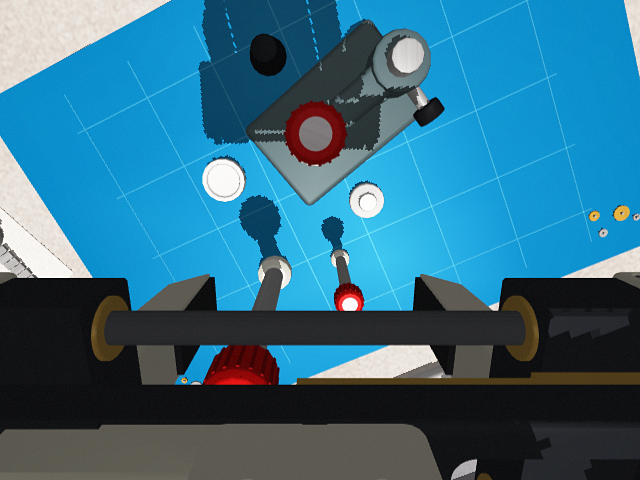

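In wrist A the knob's grey cap is at about (323,17), and in B at (315,133), red rim around it. The spare pushers, loupe and the other rams are clear of it. Next I triangulate.

Run:
```python
from h import *
import json
def caps(f):
    im=cv2.imread(f)[:, :, ::-1];h=cv2.cvtColor(im,cv2.COLOR_RGB2HSV)
    roi=h[0:175,270:365];k=((roi[...,1]<60)&(roi[...,2]>90)).astype('uint8')
    n,l,s,c=cv2.connectedComponentsWithStats(k);return [(s[i].tolist(),c[i]+[270,0]) for i in range(1,n) if s[i][4]>400]
R={}
for n in"AB":
    c=caps(f"pics/wrist{n}.png");print(n,c)
    R[n]=min(c,key=lambda q:abs(q[1][1]-(17 if n=="A" else 133)))[1]
L=[]
for n in"AB":
    T,K=map(np.array,json.load(open(f"cam{n}.json")));d=T[:3,:3]@np.linalg.inv(K)@[*R[n],1];L.append((T[:3,3],d/np.linalg.norm(d)))
    for z in(.205,.215,.22):print(n,z,np.round(L[-1][0]+d*(z-L[-1][0][2])/d[2],4))
def tri(L):
    A=sum(np.eye(3)-np.outer(d,d) for o,d in L);b=sum((np.eye(3)-np.outer(d,d))@o for o,d in L);return np.linalg.solve(A,b)
print("cap wrist",tri(L))
print("knob scene+top",tri([ray("scene",(284.7,199.9)),ray("top",(326.5,261.9))]))
for c in("scene","top"):
    for p in([.472,-.012,.205],[.472,-.012,.22]):print(c,proj(c,p))
```

```text
A [([28, 0, 36, 38, 1116], array([315.64964158,  17.87544803])), ([17, 42, 78, 81, 1707], array([328.59871119,  89.68365554]))]
B [([29, 117, 33, 34, 891], array([315.20650954, 133.4040404 ])), ([0, 141, 95, 34, 1750], array([314.236     , 161.46571429]))]
A 0.205 [ 0.4692 -0.0096  0.205 ]
A 0.215 [ 0.4718 -0.0108  0.215 ]
A 0.22 [ 0.4731 -0.0114  0.22  ]
B 0.205 [ 0.4735 -0.0119  0.205 ]
B 0.215 [ 0.4736 -0.012   0.215 ]
B 0.22 [ 0.4737 -0.012   0.22  ]
cap wrist [ 0.47381892 -0.01192443  0.2231061 ]
knob scene+top [ 0.47217919 -0.00974684  0.20145532]
scene [283.79877757 199.1113234 ]
scene [283.40600527 193.32711702]
top [327.4058492  261.77385012]
top [327.49499185 261.47797662]
```

```bash
python3 -m jog '[[[0.1,0.0016,0],0,0],[[0.18,0.0016,0],0,0],[[0.18,0.0016,0],0,0],[[0.18,0.0016,0.06],0,0],[[0.18,0.0016,0.12],0,0],[[0.18,0.0016,0.17],0,0],[[0.18,0.0016,0.2],0,0],[[0.18,0.0016,0.205],0,0],[[0.18,0.0016,0.205],0,0],[[0.18,0.0016,0.205],0,0]]'
python3 - <<'E'
from h import *
s=observe();print(s['tool_pos'],s['contact_force'],s['torque'])
im=cams.read_camera("wrist");cv2.imwrite("pics/wristC.png",im[:,:,::-1])
im=cams.read_camera("scene");cv2.imwrite("pics/sceneC.png",cv2.resize(im[150:310,200:400,::-1],(800,640))[:600])
for c in("scene","top","wrist"):
    cams.read_camera(c)
    for d in models.pinpoint("knob",c)[:3]:print(c,round(d['confidence'],2),np.round(d['position'],4))
s=observe();print(s['tool_pos'],s['contact_force'],s['torque'])
E
```

```text
time: 4.75
tool_pos: [0.474, -0.0125, 0.3634]
tool_rot: [3.141, 0.001, 2.713]
contact_force: [0.6, -0.0, -0.5]
opening: 0.0918
grip_force: 0.0
[ 0.47396174 -0.01249093  0.36343087] [ 0.60957666 -0.04088868 -0.54697704] [ 0.01796362  0.01755415 -0.03391766]
scene 0.79 [ 0.4714 -0.0129  0.2038]
scene 0.69 [ 0.5967 -0.1198  0.2194]
scene 0.63 [ 0.6099 -0.0444  0.1197]
top 0.92 [ 0.6019 -0.1226  0.2166]
top 0.47 [ 0.6192 -0.0409  0.1177]
wrist 0.76 [ 0.4693 -0.0111  0.2068]
[ 0.473681   -0.01241706  0.36282266] [0.49169688 0.86904249 0.61134643] [-0.06822112 -0.04974666 -0.01609352]
```

View pics/sceneC.png

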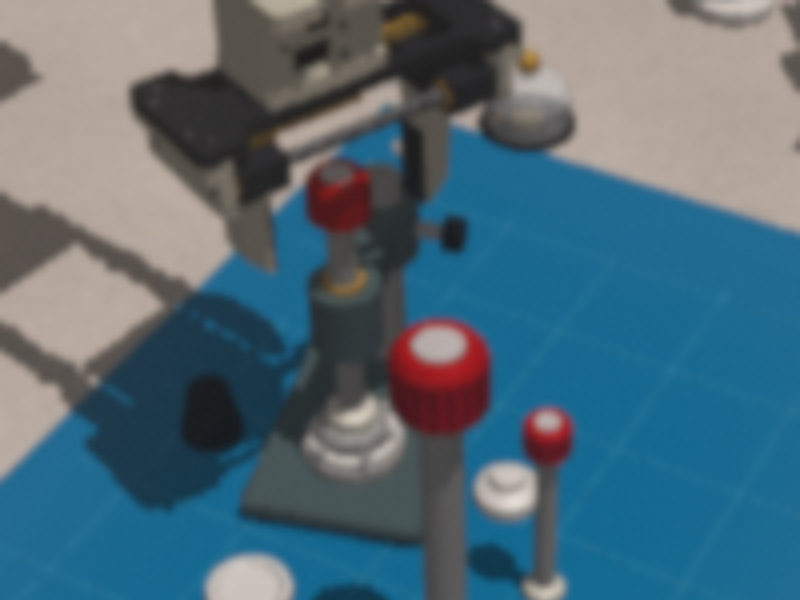

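The crop shows the red knob centred between the open fingers at about (340,195), with the frame clear below. I'll close gently first and check the side force.

```bash
python3 -m jog '[[[0,0,0],0,0.5],[[0,0,0],0,0.6],[[0,0,0],0,0.7],[[0,0,0],0,1],[[0,0,0],0,1],[[0,0,0],0,1]]' 12; python3 -c "
from cell import *
s=observe();print(s['tool_pos'],s['contact_force'],s['torque'],s['opening'],s['grip_force'])"
```

```text
time: 5.9
tool_pos: [0.4737, -0.0124, 0.3627]
tool_rot: [3.142, -0.0, 2.713]
contact_force: [-0.3, -0.2, -0.4]
opening: 0.0365
grip_force: 0.0
[ 0.47370351 -0.01244101  0.36268216] [-0.32280935 -0.16903647 -0.37741756] [-0.07299562 -0.04109241  0.00188188] 0.03648485622546469 0.0
```

```bash
python3 -m jog '[[[0,0,0],0,1],[[0,0,0],0,1],[[0,0,0],0,1],[[0,0,0],0,1]]' 12; python3 -m jog '[[[0,0,0],0,1],[[0,0,0],0,1],[[0,0,0],0,1]]' 40; python3 -c "
from cell import *
s=observe();print(s['tool_pos'],s['contact_force'],s['torque'],s['opening'],s['grip_force'])"
```

```text
time: 6.4
tool_pos: [0.4737, -0.0124, 0.3627]
tool_rot: [3.141, -0.0, 2.713]
contact_force: [-0.4, 1.1, -0.3]
opening: 0.0337
grip_force: 12.0
time: 6.78
tool_pos: [0.4737, -0.0124, 0.3627]
tool_rot: [3.141, 0.0, 2.713]
contact_force: [0.7, 0.3, -0.5]
opening: 0.0333
grip_force: 40.0
[ 0.4737098  -0.01240995  0.36271234] [ 0.74726914  0.34097441 -0.45263697] [ 0.13864196 -0.10215681  0.01837709] 0.03326809003571186 39.999985098838806
```

Gripped at 33 mm with almost no side force. I'll press down slowly.

```bash
python3 -m jog '[[[0,0,0.0006],0,1],[[0,0,0.0012],0,1],[[0,0,0.0018],0,1],[[0,0,0.0024],0,1],[[0,0,0.003],0,1],[[0,0,0.0036],0,1],[[0,0,0.0036],0,1]]'
```

```text
time: 7.65
tool_pos: [0.4739, -0.0125, 0.3623]
tool_rot: [3.141, 0.002, 2.713]
contact_force: [0.1, -0.6, 8.1]
opening: 0.0331
grip_force: 40.0
```

```bash
python3 -m jog '[[[0,0,0.0006],0,1],[[0,0,0.0012],0,1],[[0,0,0.0018],0,1],[[0,0,0.0024],0,1],[[0,0,0.003],0,1],[[0,0,0.003],0,1]]'; python3 -m jog '[[[0,0,0.0006],0,1],[[0,0,0.0012],0,1],[[0,0,0.0018],0,1],[[0,0,0.0024],0,1],[[0,0,0.003],0,1],[[0,0,0.003],0,1]]'
```

```text
time: 8.4
tool_pos: [0.4739, -0.0125, 0.3612]
tool_rot: [3.141, 0.002, 2.713]
contact_force: [0.1, -0.1, 8.7]
opening: 0.033
grip_force: 40.0
time: 9.15
tool_pos: [0.474, -0.0125, 0.3607]
tool_rot: [3.141, 0.003, 2.713]
contact_force: [-2.6, -0.3, 14.2]
opening: 0.0334
grip_force: 40.0
```

```bash
python3 -m jog '[[[0,0,0.0008],0,1],[[0,0,0.0016],0,1],[[0,0,0.0024],0,1],[[0,0,0.0032],0,1],[[0,0,0.004],0,1],[[0,0,0.004],0,1]]';python3 -c "
from cell import *
s=observe();print(s['tool_pos'],s['contact_force'],s['torque'],s['opening'],s['grip_force'])"
```

```text
time: 9.9
tool_pos: [0.4739, -0.0124, 0.3606]
tool_rot: [3.141, 0.005, 2.713]
contact_force: [-5.9, 1.5, 25.8]
opening: 0.0335
grip_force: 40.0
[ 0.47392105 -0.01244153  0.36057362] [-5.93101192  1.48620148 25.84201085] [ 1.18115532e-01  1.14538082e+00 -6.91353478e-04] 0.03351018274923965 40.00463783740997
```

Force rose to 26 N with no more travel. With the ram's weight that is about 30 N in all, so the back is on its hard stop after about 2.1 mm. Next I unload and draw the ram up straight.

```bash
python3 -m jog '[[[0,0,-0.003],0,1],[[0,0,-0.006],0,1],[[0,0,-0.009],0,1],[[0,0,-0.012],0,1],[[0,0,-0.0145],0,1],[[0,0,-0.017],0,1],[[0,0,-0.02],0,1],[[0,0,-0.02],0,1]]';python3 -c "
from cell import *
s=observe();print(s['tool_pos'],s['contact_force'],s['torque'],s['opening'],s['grip_force'])"
```

```text
time: 10.9
tool_pos: [0.4736, -0.0125, 0.3653]
tool_rot: [-3.142, -0.0, 2.713]
contact_force: [1.3, -0.1, -5.3]
opening: 0.0334
grip_force: 40.0
[ 0.47363265 -0.01246618  0.36531385] [ 1.29450055 -0.06387537 -5.32820111] [-0.0420318   0.01034605 -0.02568498] 0.03335695440819128 39.99906599521637
```

```bash
python3 -m jog '[[[0,0,-0.005],0,1],[[0,0,-0.011],0,1],[[0,0,-0.017],0,1],[[0,0,-0.023],0,1],[[0,0,-0.029],0,1],[[0,0,-0.035],0,1],[[0,0,-0.035],0,1]]'; python3 -m jog '[[[0,0,-0.006],0,1],[[0,0,-0.012],0,1],[[0,0,-0.018],0,1],[[0,0,-0.023],0,1],[[0,0,-0.026],0,1],[[0,0,-0.028],0,1],[[0,0,-0.0285],0,1],[[0,0,-0.0285],0,1],[[0,0,-0.0285],0,1],[[0,0,-0.0285],0,1]]'
python3 - <<'E'
from h import *
s=observe();print(s['tool_pos'],s['contact_force'],s['torque'],s['qvel'])
im=cams.read_camera("scene");cv2.imwrite("pics/sceneD.png",cv2.resize(im[150:310,200:400,::-1],(800,640))[:600])
for t in("ram","knob","back_top","watch"):
    for d in models.pinpoint(t,"scene")[:3]:print(t,round(d['confidence'],2),np.round(d['position'],4))
E
```

```text
time: 11.78
tool_pos: [0.4737, -0.0124, 0.3795]
tool_rot: [3.141, 0.0, 2.713]
contact_force: [0.5, -0.4, -5.1]
opening: 0.0331
grip_force: 40.0
time: 13.02
tool_pos: [0.4737, -0.0124, 0.3906]
tool_rot: [3.141, -0.0, 2.713]
contact_force: [0.6, -0.0, -3.6]
opening: 0.0332
grip_force: 40.0
[ 0.47369659 -0.01242846  0.39064923] [ 0.63028853 -0.03614117 -3.5526207 ] [ 0.00255226 -0.02591059  0.00706942] [ 9.83719525e-04  9.29983750e-04 -1.72334655e-03  7.76175248e-05
  5.82052722e-04 -2.41789349e-04]
ram 0.89 [ 0.5967 -0.1223 -0.0018]
ram 0.77 [ 0.4756 -0.0114  0.0682]
ram 0.73 [ 0.6143 -0.0447  0.0048]
knob 0.93 [ 0.5938 -0.1197  0.2175]
knob 0.81 [ 0.4719 -0.0122  0.2332]
knob 0.75 [ 0.6102 -0.0431  0.1203]
back_top 0.59 [ 0.4719 -0.0121  0.0446]
watch 0.58 [ 0.4749 -0.0124  0.0245]
```

View pics/sceneD.png

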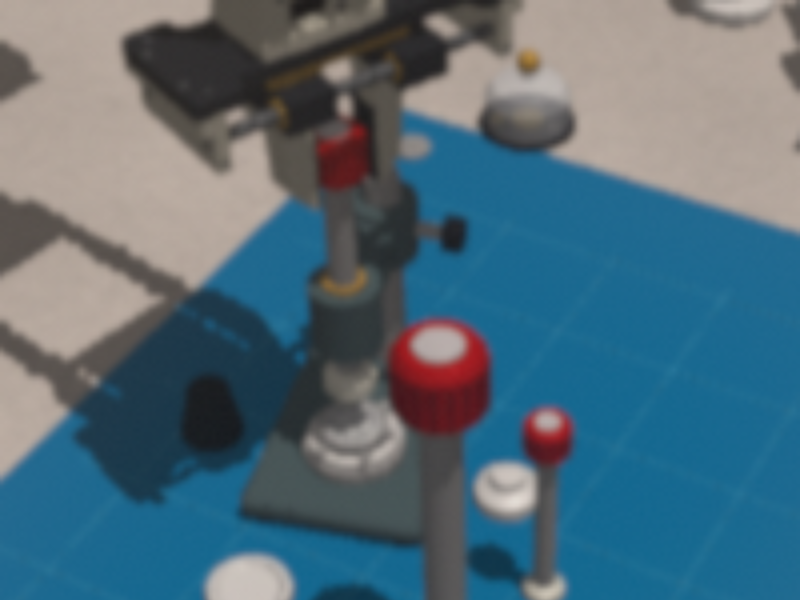

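The picture shows the ram lifted in the gripper: knob at (342,155), pusher at (350,378), clear of the watch at (352,440). The bystanders are where they were, and the measured lift is 30.0 mm. I'm handing in.

```bash
python3 -c "
from cell import *
print(robot.hand_in())
s=observe();print(s['tool_pos'],s['contact_force'])"
```

```text
the job is handed in; nothing more can be done
None
the job is handed in; nothing more can be done
```

The watch is closed and the job is handed in at about 13 s: the case back was pressed until it stopped moving under about 30 N, and the ram is held still about 30 mm above the watch.

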